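# Draw back a slide-top case lid by friction and set out the hose union

### The job

Get the brass hose union out for the suction unit: press down on the black ribbed pad of the blue case's flat lid and drag the lid back towards you, out of the case, until it is fully open at its stop, pressing firmly but never harder than the thin lid can bear. Then lift the union out and set it down upright inside the grey parts tray, lowering it to the tray floor before letting go; leave the lid open and the other things on the desk where they are.

Things in the scene. Friction and masses are not known exactly. Their poses are not given: they have to be found in the camera images.
- slide_case: Blue steel case fixed to the desk, 164 x 142 x 61 mm (x, y, z). Origin: centre of underside; x to its back, away from the robot. Walls 6, floor 5 mm. Flat lid, no handle, top 59 mm up, between side lips 8 mm wide and 3 mm higher; back wall 1 mm higher. Union in back compartment: 76 (x) by 126 mm, centred 36 mm behind origin, rim 61 mm up. Dents (fails) if the robot presses it or the lid over 35 N.
- case_lid (a joint): Lid travel in m: 0 shut (starts 0 to 0.004), 0.078 fully open at its stop. It slides level in the case's -x direction, towards the robot, jutting out in front, and stays where left. Sliding friction about 4 N: a fingertip on the pad must press with some 10 to 20 N to carry it without slipping; fingertip friction varies, so check the travel and repeat if it slipped.
- grip_pad (a point): Centre of the black ribbed rubber pad on the lid's top face (64 mm in x, 58 mm in y, flush, 59 mm above the desk; 40 mm behind the case's origin when shut). Moves with the lid; axes as the case's. The top is hard: a millimetre of height is worth some 10 N or more, so feel for it.
- union_mid (a point): Mid-point (24 mm above its foot) of the brass hose union, 21 x 24 x 48 mm, 90 g: hexagon below, ribbed barb above, z up. Stands on the 5 mm case floor in the back compartment, under the lid. Grip it round the hexagon, about 8 to 24 mm above the foot; 21 mm across flats along its own x (facing the case's long sides within 0.15 rad), 24 mm along its own y.
- parts_tray: Grey-white shallow oblong steel tray fixed to the desk, 79 x 177 x 18 mm (its x, y, z), long side y roughly across the desk, on the other side of the desk's middle from the case. Origin: centre of its underside on the desk. Flat floor 3 to 5 mm thick, inside about 52 x 125 mm, wall top 18 mm above the desk.
- screwdriver_teal: Teal-handled screwdriver at the left edge, 169 mm long, 20 mm thick. Bystander: leave alone.
- pliers_blue: Blue-handled pliers at the right, 182 x 57 x 12 mm. Bystander: leave alone.
- tube_adapter: Blue plastic tube adapter, 48 mm long, 18 mm thick, lying behind the desk's middle. Bystander: leave alone.
- multimeter: Orange and black multimeter, 140 x 72 x 45 mm, lying at the back right. Bystander: leave alone.

How it is judged (in metres and radians):
On the way, in this order (a step that is already met when the one before it is completed fails the run):
1. the lid is drawn back to its stop (value of joint case_lid above 0.074 m), for 0.2 s.
2. the union, still held, stands on the tray floor (contact force between the fingers and brass_union above 0.5 N and contact force between brass_union and parts_tray above 0.1 N and z of union_mid in the frame of parts_tray below 0.036 m and angle between union_mid's own z axis and vertical below 0.3 rad), for 0.05 s.
At the end, for the whole second after the job is handed in: The lid is open by at least 70 mm of its 78 mm; the union is released, at rest, upright to within 0.25 rad on the tray floor, its axis within 30 mm (tray x) and 70 mm (tray y) of the tray's centre (value of joint case_lid above 0.07 m and x of union_mid in the frame of parts_tray between -0.03 and 0.03 m and y of union_mid in the frame of parts_tray between -0.07 and 0.07 m and z of union_mid in the frame of parts_tray below 0.034 m and angle between union_mid's own z axis and vertical below 0.25 rad and linear speed of brass_union below 0.02 m/s); the robot touches nothing.
It fails at once if the robot presses on the case or its lid with more than 35 N (contact force between any of the fingers, the arm and slide_case above 35 N).
It fails at once if a bystander is moved by more than 30 mm (distance of any of screwdriver_teal, pliers_blue, tube_adapter, multimeter from where it was at the start of the episode above 0.03 m).
It also fails if it takes over 64 s, if anything falls off the work surface, if the arm or the gripper's body presses on something with over 40 N, if the wrist force passes 120 N, or if a joint passes its speed limit or range.

### The arm

A 6-joint arm with a two-finger parallel gripper is mounted at the origin on a cart in front of the work surface, level with it; the furniture and walls round the work are solid. World frame = base frame: x ahead of the robot, y to its left, z up, the work surface at z = 0. Lengths are in mm, angles in rad, forces in N, time in s.
With the tool pointing down it reaches from about 300 to 775 mm from the base axis. Payload 14.6 kg.
Tool frame: the origin (TCP) lies at the very end of the fingers, on their centre line; the grasp point (between the pads) lies 19 mm behind it (grip_point_offset is the distance from the TCP to the grasp point, in mm); z points along the fingers, y is the line along which they close (so a half turn about z gives the same grasp; the last joint's range is limited). The gripper opens to 94 mm and grips with 3 to 60 N. Pads are 16 mm wide; open, the fingers measure 119 mm over their backs; the gripper's body (75 mm by 177 mm) begins 78 mm behind the grasp point.
Start: joints at [-1.366, 0.3, 1.521, -0, 1.321, -0.067], TCP at [147.649, -529.801, 169.246] pointing down, gripper open.
Joint ranges: [-3.03, 3.03], [-0.79, 2.21], [0.23, 2.52], [-1.04, 4.18], [0, 3.07], [-2.55, 2.55]. Speed limits (rad/s): [2.22, 2.22, 2.57, 3.14, 3.14, 3.14].

### API

Orientations are given as [roll, pitch, yaw] about the fixed x, y, z axes, in that order (R = Rz(yaw) Ry(pitch) Rx(roll)).
In Python, from cell import read_state, camera, camera_info, sign_off, grip_point_offset gives the robot as it stands.
- The arm moves only by the shell command python3 -m handwheel 'ROWS' [FORCE]. ROWS is text: rows parted by semicolons, each of 5 numbers parted by spaces: the shift along the world's x, y, z in units of 40 mm (1.0 is 40 mm), then the turn about the world's z in units of 5 degrees (1.0 is 5 degrees), then the closure, from 0 (fully open) to 1 (shut). In form: dx dy dz yaw gripper; .... A call has 1 to 12 rows; each row shifts and turns the commanded pose from where the row before left it; what a row does not reach is not made up. A row lasts 1/12 s, in which the tool goes at most 41.7 mm and 7.16 degrees, less where a joint would pass 70% of its speed; a pose out of reach is approached as far as the arm can. A call is refused whole if a number of a shift passes 1 or a number of a turn 1, either way. A call with a gripper value outside its range is refused whole. The fingers move at their own pace and stop on an object; FORCE is the grip in N (left out, the last holds). Time passes only in rows, so rows that do not move let the fingers close. It gives the time, the measured TCP pose, the force, the opening and the grip force at its end, in the units of the state.
- read_state(): the state, without advancing time (a new reading comes with each control period).
- camera(name): name is "side" or "top" or "wrist"; returns (picture, depth): 384x512x3 uint8, red, green, blue; 384x512 float32, mm along the optical axis (not along the pixel's ray), 0 where there is no reading.
- camera_info(name): a dict with "intrinsics" (3x3 intrinsics, pixels), "world_from_camera" (4x4, takes a point from camera to world coordinates). Camera axes: x right, y down, z forward; pixel columns grow to the right and rows downward; lengths in mm; the calibration is good to about 2 mm. A picture is of the moment at which its call begins: read the wrist's pose just before it. camera_info takes no time and is no camera call; for the wrist camera it gives the pose at the moment of the call.
- sign_off(): hands the job in; it is judged then, once.
The state is a dict: "clock": time; "joints": joint angles; "qd": joint speeds; "effort": joint torques, N m; "eef_pos": TCP position; "eef_rot": TCP orientation; "wrist_force": force on the tool from outside, world axes, zero at the start; "moment": the same for the moment, N m; "finger_gap": finger opening in mm; "finger_force": force on a finger pad.
Only numpy, scipy, OpenCV 4.12 (cv2) and the standard library are available. Lean on these libraries where they do the work, as an engineer would, in place of code of your own. Each camera call takes 0.05 s, during which the arm holds its last target. There are 200 camera calls.

## Working session

There is one attempt and no reset: what is moved stays moved. The work goes in short steps, Python scripts to look and compute and a shell command to move; the robot and the scene stay as the last step left them, time stands still between calls to the robot, and variables do not carry over. Pictures are saved under pics/ and viewed, at most 10 in all, crops included, and the job is handed in when it is done.

```bash
mkdir -p pics
cat > h.py <<'E'
import numpy as np,cv2
from cell import *
def snap(n,f):
    i=camera_info(n);p,d=camera(n);cv2.imwrite('pics/'+f+'.png',cv2.cvtColor(p,cv2.COLOR_RGB2BGR));np.savez('pics/'+f,d=d,K=i['intrinsics'],T=i['world_from_camera'],p=p)
def w(f,u,v,z=None):
    q=np.load('pics/'+f+'.npz');K=np.array(q['K']);T=np.array(q['T']);r=np.linalg.inv(K)@[u,v,1]
    if z is None: P=r*np.median(q['d'][v-1:v+2,u-1:u+2]); return (T@np.r_[P,1])[:3].round(1)
    D=T[:3,:3]@r;o=T[:3,3];return (o+D*(z-o[2])/D[2]).round(1)
E
python3 - <<'E'
from h import *
snap('top','t0');snap('side','s0')
s=read_state();print({k:s[k] for k in s})
print(grip_point_offset)
E
```

```text
{'clock': 0.1, 'joints': array([-1.36555749e+00,  3.00398051e-01,  1.52152043e+00,  1.21129801e-05,
        1.32074457e+00, -6.66187485e-02]), 'qd': array([ 0.00053734, -0.00202284, -0.00088816,  0.00207749, -0.00024637,
       -0.00086832]), 'effort': array([ 8.25908810e-04, -5.32645655e+01, -3.53283477e+01,  7.09842844e-02,
        2.34820414e-02, -5.13202758e-05]), 'eef_pos': array([ 147.61880241, -529.52161406,  168.75208827]), 'eef_rot': array([-3.14052541e+00, -8.29628222e-05,  2.71854535e-01]), 'wrist_force': array([-1.01453302, -0.41934602, -0.7236027 ]), 'moment': array([-0.06489576, -0.00605215, -0.01537717]), 'finger_force': 0.0, 'finger_gap': 94.09368288829414}
18.8
```

View pics/t0.png

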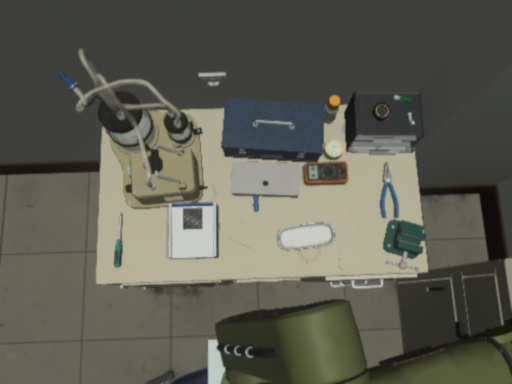

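The case is at about (193,231) with its pad at (193,218). The tray is at (305,236), and the robot's arm is at the bottom. I'll enlarge this area.

Run:
```python
from h import *
p=cv2.imread('pics/t0.png')[190:270,150:350];cv2.imwrite('pics/t0c.png',cv2.resize(p,None,fx=4,fy=4,interpolation=cv2.INTER_CUBIC))
for u,v in [(193,218),(193,240),(305,236),(172,206),(214,206),(172,255),(214,255)]: print(u,v,w('t0',u,v))
```

```text
193 218 [506.4 190.6  58.1]
193 240 [439.8 190.9  58.4]
305 236 [ 4.474e+02 -1.508e+02  4.000e-01]
172 206 [545.1 253.5  60.4]
214 206 [540.9 126.6  59.2]
172 255 [397.2 252.9  59.9]
214 255 [392.9 128.9  58.9]
```

View pics/t0c.png

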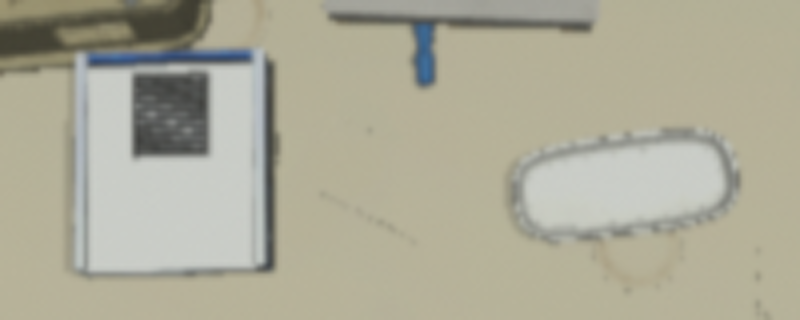

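Run:
```python
from h import *
def c(x,y,z): return w('t0',150+x/4-.375,190+y/4-.375,z)
for n,x,y,z in [('pad',171,114,59),('BL',87,64,59),('BR',252,60,59),('FL',85,270,59),('FR',257,266,59),('padTL',134,73,59),('padTR',208,73,59),('padBL',134,157,59),('padBR',208,154,59),('trayL',512,195,18),('trayR',738,173,18),('trayT',620,134,18),('trayB',630,237,18),('obst',205,20,40),('ad',425,55,9)]: print(n,c(x,y,z))
```

```text
pad [505.9 192.3  59. ]
BL [546.6 255.7  59. ]
BR [545.3 130.8  59. ]
FL [391.2 256.4  59. ]
FR [389.6 129.3  59. ]
padTL [538.4 220.1  59. ]
padTR [536.5 164.2  59. ]
padBL [474.2 220.2  59. ]
padBR [474.5 164.8  59. ]
trayL [440.8 -64.   18. ]
trayR [ 451.7 -239.3   18. ]
trayT [ 485.3 -149.9   18. ]
trayB [ 405.3 -152.9   18. ]
obst [582.1 168.3  40. ]
ad [555.  -1.   9.]
```

Run:
```python
from h import *
q=np.load('pics/t0.npz');d=q['d'];v,u=np.mgrid[:384,:512]
r=np.stack([u,v,np.ones_like(u)],-1)@np.linalg.inv(q['K']).T*d[...,None]
P=(r@q['T'][:3,:3].T+q['T'][:3,3]).reshape(-1,3)[d.ravel()>0]
for x in range(380,680,20):
  row=[]
  for y in range(-250,360,40):
    m=(abs(P[:,0]-x)<10)&(abs(P[:,1]-y-20)<20); row.append(int(P[m,2].max()) if m.any() else -1)
  print(x,row)
print(q['T'].round(2))
```

```text
380 [7, 5, 6, 6, 6, 6, 6, 7, 6, 62, 62, 63, 5, 4, 6, 5]
400 [4, 9, 20, 23, 19, 8, 6, 7, 6, 63, 66, 65, 65, 4, 7, 6]
420 [22, 23, 18, 15, 18, 6, 6, 7, 4, 64, 64, 64, 64, 6, 6, 5]
440 [19, 10, 5, 6, 19, 6, 4, 5, 8, 65, 68, 62, 64, 5, 5, 6]
460 [22, 5, 7, 7, 18, 8, 11, 5, 5, 67, 66, 64, 64, 7, 6, 5]
480 [19, 22, 21, 22, 17, 7, 6, 5, 5, 66, 66, 68, 65, 5, 5, 7]
500 [7, 4, 4, 7, 5, 6, 7, 5, 8, 67, 64, 64, 66, 6, 5, 4]
520 [4, 4, 4, 6, 6, 5, 7, 6, 4, 69, 64, 67, 66, 7, 6, 7]
540 [8, 5, 4, 4, 5, 6, 20, 7, 8, 65, 62, 65, 65, 5, 7, 6]
560 [5, 6, 9, 5, 6, 4, 18, 5, 6, 65, 106, 159, 141, 139, 143, 136]
580 [7, 6, 46, 49, 50, 49, 49, 50, 49, 6, 143, 185, 235, 210, 146, 141]
600 [23, 16, 50, 50, 51, 65, 50, 53, 47, 66, 141, 197, 255, 250, 145, 144]
620 [40, 38, 48, 51, 50, 64, 49, 49, 48, 5, 141, 143, 260, 255, 143, 142]
640 [46, 40, 49, 51, 50, 51, 50, 49, 51, 5, 139, 144, 256, 256, 153, 143]
660 [42, 40, 48, 51, 49, 50, 49, 49, 43, 6, 145, 144, 257, 254, 141, 143]
[[-4.00000e-02 -9.80000e-01  2.10000e-01  2.71540e+02]
 [-1.00000e+00  3.00000e-02 -1.00000e-02  1.11200e+01]
 [ 1.00000e-02 -2.10000e-01 -9.80000e-01  1.37931e+03]
 [ 0.00000e+00  0.00000e+00  0.00000e+00  1.00000e+00]]
```

View pics/s0.png

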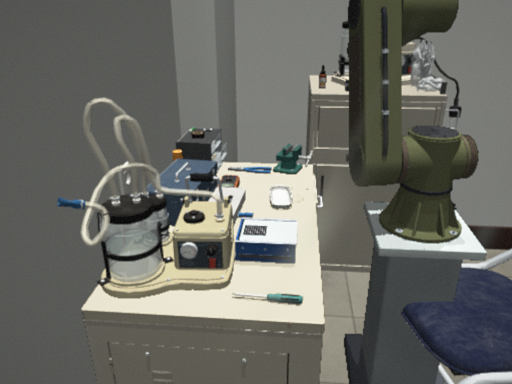

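```bash
python3 -m handwheel '0 0 0.5 -1 1;0 0.5 0.5 -1 1;0.3 0.8 0.2 -1 1' 20
```

```text
clock: 0.35
eef_pos: [158.7, -478.8, 218.6]
eef_rot: [3.14, 0.0, 0.004]
wrist_force: [1.0, -0.8, 1.5]
finger_gap: 77.2
finger_force: 0.0
```

```bash
python3 -m handwheel '0.44 0.9 0 0 1;0.44 0.9 0 0 1;0.44 0.9 0 0 1;0.44 0.9 0 0 1;0.44 0.9 0 0 1;0.44 0.9 0 0 1;0.44 0.9 0 0 1;0.44 0.9 0 0 1;0.44 0.9 0 0 1'
python3 -m handwheel '0.44 0.9 0 0 1;0.44 0.9 0 0 1;0.44 0.9 0 0 1;0.44 0.9 0 0 1;0.44 0.9 0 0 1;0.44 0.9 0 0 1;0.44 0.9 0 0 1;0.44 0.9 0 0 1;0.3 0.5 0 0 1;0 0 0 0 1'
```

```text
clock: 1.1
eef_pos: [318.2, -151.9, 217.3]
eef_rot: [3.141, -0.0, 0.01]
wrist_force: [0.4, -0.5, 0.3]
finger_gap: 17.5
finger_force: 0.0
clock: 1.93
eef_pos: [471.6, 157.4, 216.2]
eef_rot: [-3.141, 0.002, 0.013]
wrist_force: [-0.8, -0.1, 0.9]
finger_gap: 0.4
finger_force: 0.0
```

```bash
python3 -m handwheel '0.3 0.43 -0.5 0 1;0.3 0.43 -0.5 0 1;0 0 0 0 1;0 0 0 0 1'
python3 - <<'E'
from h import *
snap('wrist','w1')
E
```

```text
clock: 2.27
eef_pos: [494.2, 188.3, 176.2]
eef_rot: [3.141, 0.003, 0.011]
wrist_force: [0.3, -0.3, 1.1]
finger_gap: 0.3
finger_force: 0.0
```

View pics/w1.png

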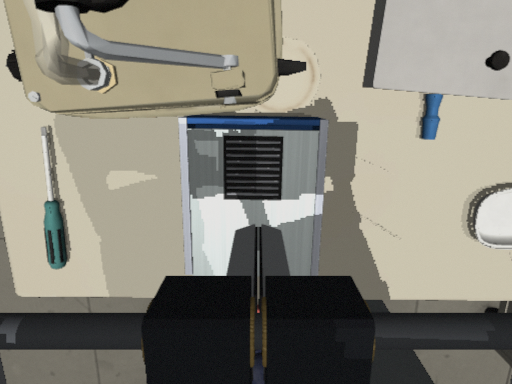

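The pad spans about (223–283, 136–200), and the lid's back edge is at about row 129. The fingers sit below the pad because of parallax.

Run:
```python
from h import *
for a in [(223,136),(283,136),(223,200),(283,200),(253,168),(186,118),(326,118),(186,260),(318,260)]: print(a,w('w1',*a,59),w('w1',*a))
```

```text
(223, 136) [536.8 222.9  59. ] [536.8 222.9  59.2]
(283, 136) [537.4 165.2  59. ] [537.4 165.3  59.5]
(223, 200) [472.7 224.   59. ] [472.5 224.   58.4]
(283, 200) [473.3 163.3  59. ] [473.3 163.3  59.1]
(253, 168) [505.8 193.9  59. ] [505.9 193.9  59.6]
(186, 118) [553.4 257.8  59. ] [553.4 257.5  60.2]
(326, 118) [554.7 124.9  59. ] [ 5.520e+02  1.133e+02 -1.000e-01]
(186, 260) [405.9 264.3  59. ] [407.2 263.7  61.6]
(318, 260) [407.3 124.2  59. ] [408.4 124.6  61.1]
```

```bash
python3 -m handwheel '0 0.03 -0.9 0 1;0 0.03 -0.9 0 1;0 0.03 -0.7 0 1;0 0 -0.12 0 1;0 0 0 0 1;0 0 0 0 1;0 0 0 0 1'
```

```text
clock: 2.9
eef_pos: [496.1, 192.3, 75.0]
eef_rot: [-3.141, -0.004, 0.01]
wrist_force: [-0.9, 0.3, -0.2]
finger_gap: 0.4
finger_force: 0.0
```

```bash
python3 -m handwheel '0 0 -0.04 0 1;0 0 -0.02 0 1;0 0 0 0 1;0 0 0 0 1;0 0 0 0 1'
```

```text
clock: 3.32
eef_pos: [494.9, 192.3, 70.2]
eef_rot: [-3.142, -0.0, 0.01]
wrist_force: [-0.5, 0.3, -0.0]
finger_gap: 0.3
finger_force: 0.0
```

```bash
python3 -m handwheel '0 0 -0.1 0 1;0 0 -0.08 0 1;0 0 0 0 1;0 0 0 0 1;0 0 0 0 1;0 0 0 0 1'
```

```text
clock: 3.82
eef_pos: [494.9, 192.2, 62.9]
eef_rot: [-3.142, -0.0, 0.01]
wrist_force: [0.6, -0.6, 0.4]
finger_gap: 0.4
finger_force: 0.0
```

```bash
python3 -m handwheel '0 0 -0.03 0 1;0 0 0 0 1;0 0 0 0 1;0 0 0 0 1'
```

```text
clock: 4.15
eef_pos: [494.9, 192.2, 61.7]
eef_rot: [-3.142, -0.0, 0.01]
wrist_force: [-0.3, -0.2, 1.1]
finger_gap: 0.6
finger_force: 0.0
```

```bash
python3 -m handwheel '0 0 -0.03 0 1;0 0 0 0 1;0 0 0 0 1;0 0 0 0 1'
```

```text
clock: 4.48
eef_pos: [494.8, 192.2, 60.4]
eef_rot: [3.142, 0.0, 0.01]
wrist_force: [0.1, 1.1, -0.0]
finger_gap: 0.5
finger_force: 0.0
```

```bash
python3 -m handwheel '0 0 -0.02 0 1;0 0 0 0 1;0 0 0 0 1;0 0 0 0 1'
```

```text
clock: 4.82
eef_pos: [494.9, 192.2, 59.6]
eef_rot: [-3.142, 0.0, 0.01]
wrist_force: [-0.0, 0.5, -0.1]
finger_gap: 0.4
finger_force: 0.0
```

```bash
python3 -m handwheel '0 0 -0.02 0 1;0 0 0 0 1;0 0 0 0 1;0 0 0 0 1'
```

```text
clock: 5.15
eef_pos: [494.8, 192.2, 58.8]
eef_rot: [-3.142, 0.0, 0.01]
wrist_force: [0.2, -0.1, -0.3]
finger_gap: 0.4
finger_force: 0.0
```

```bash
python3 -m handwheel '0 0 -0.02 0 1;0 0 0 0 1;0 0 0 0 1;0 0 0 0 1'
```

```text
clock: 5.48
eef_pos: [494.8, 192.2, 58.0]
eef_rot: [3.142, 0.0, 0.01]
wrist_force: [-0.2, 0.9, -0.4]
finger_gap: 0.5
finger_force: 0.0
```

```bash
python3 -m handwheel '0 0 -0.01 0 1;0 0 0 0 1;0 0 0 0 1;0 0 0 0 1'
```

```text
clock: 5.82
eef_pos: [494.8, 192.2, 57.6]
eef_rot: [-3.142, 0.0, 0.01]
wrist_force: [0.2, -0.6, -0.2]
finger_gap: 1.0
finger_force: 0.0
```

```bash
python3 -m handwheel '0 0 -0.015 0 1;0 0 0 0 1;0 0 0 0 1;0 0 0 0 1'
```

```text
clock: 6.15
eef_pos: [494.9, 192.2, 57.0]
eef_rot: [-3.142, 0.0, 0.01]
wrist_force: [0.3, 0.1, -0.6]
finger_gap: 0.2
finger_force: 0.0
```

```bash
python3 -m handwheel '0 0 -0.01 0 1;0 0 0 0 1;0 0 0 0 1;0 0 0 0 1'
```

```text
clock: 6.48
eef_pos: [494.8, 192.2, 56.6]
eef_rot: [-3.142, 0.0, 0.01]
wrist_force: [-0.2, 0.2, -1.3]
finger_gap: -0.1
finger_force: 0.0
```

```bash
python3 -m handwheel '0 0 -0.01 0 1;0 0 0 0 1;0 0 0 0 1;0 0 0 0 1'; python3 -c "
from h import *
s=read_state();print(s['effort'],s['moment'],s['eef_rot'])"
```

```text
clock: 6.82
eef_pos: [494.9, 192.2, 56.3]
eef_rot: [3.142, -0.0, 0.01]
wrist_force: [0.2, -1.0, -0.1]
finger_gap: 0.6
finger_force: 0.0
[ 3.71437900e-04 -5.35498345e+01 -3.10876179e+01 -5.37066298e-03
 -7.63383508e-02 -2.48058598e-05] [ 0.01260235 -0.01034494  0.01006162] [ 3.14158934e+00 -5.79154307e-05  1.00473447e-02]
```

```bash
python3 -m handwheel '0 0 -0.01 0 1;0 0 0 0 1;0 0 0 0 1;0 0 0 0 1'
```

```text
clock: 7.15
eef_pos: [494.8, 192.2, 55.8]
eef_rot: [3.142, 0.0, 0.01]
wrist_force: [-0.5, 0.3, -0.7]
finger_gap: 0.2
finger_force: 0.0
```

```bash
python3 -m handwheel '0 0 -0.01 0 1;0 0 0 0 1;0 0 0 0 1;0 0 0 0 1'
```

```text
clock: 7.48
eef_pos: [494.8, 192.2, 55.4]
eef_rot: [3.142, 0.0, 0.01]
wrist_force: [-0.8, -0.3, 0.1]
finger_gap: 0.5
finger_force: 0.0
```

Run:
```python
from h import *
snap('wrist','w2');snap('side','s2')
a=cv2.imread('pics/w2.png')[100:300,150:380];b=cv2.imread('pics/s2.png')[190:270,190:320]
cv2.imwrite('pics/c2.png',np.hstack([cv2.resize(a,(400,348)),cv2.resize(b,(400,348),interpolation=cv2.INTER_CUBIC)]))
```

```text
(no output)
```

View pics/c2.png

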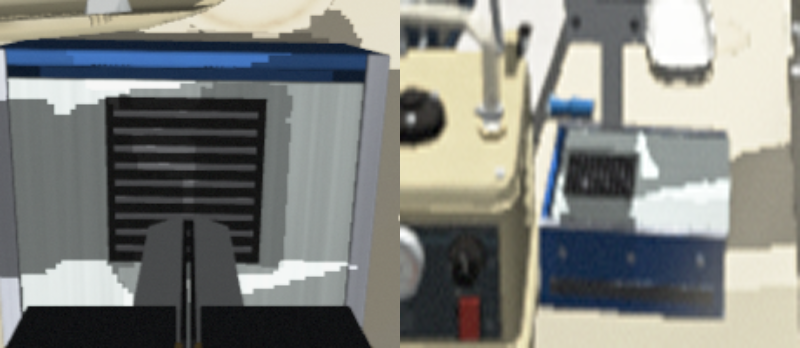

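The wrist half shows the fingertips over the front of the pad, at about crop (188,220). The side half is unclear, so I'll project the TCP into both views.

```bash
python3 - <<'E'
from h import *
def pr(f,P):
    q=np.load('pics/'+f+'.npz');p=q['K']@(np.linalg.inv(q['T'])@np.r_[P,1])[:3];return (p[:2]/p[2]).round(1),p[2].round(1)
for P in [(494.8,192.2,55.4),(494.8,192.2,70),(506,193,59)]: print(pr('w2',P),pr('s2',P))
d=np.load('pics/w2.npz')['d'];print(d[210:300:8,258].round(0),d[200:260:8,200].round(0))
print(w('w2',250,232),w('w2',265,232),w('w2',250,190),w('w2',200,200), w('w2',300,240))
E
python3 -c "
import cv2
cv2.imwrite('pics/s2c.png',cv2.resize(cv2.imread('pics/s2.png')[100:300,180:380],(700,600)[::1]))"
```

```text
(array([258.9, 218.8]), np.float64(227.6)) (array([258.9, 230.9]), np.float64(1239.4))
(array([259. , 226.6]), np.float64(213.5)) (array([258.9, 226.4]), np.float64(1233.4))
(array([257.9, 204.2]), np.float64(221.2)) (array([254.9, 229.8]), np.float64(1238.2))
[221. 222. 224. 181. 169. 160. 156. 157. 157. 155. 237. 239.] [220. 221. 223. 224. 226. 228. 229. 230.]
[504.6 197.1 104.3] [504.5 189.3 103.8] [515.5 198.1  59.3] [508.6 230.2  59.3] [481.5 164.8  59. ]
```

View pics/s2c.png

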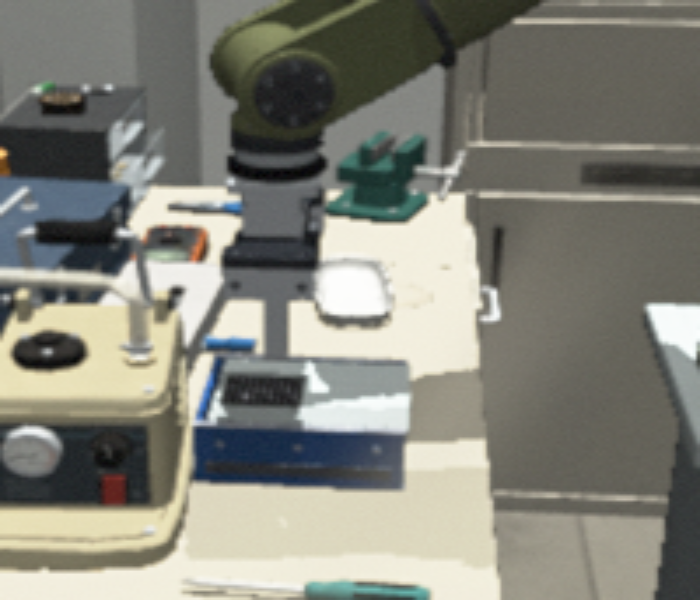

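The gripper's tip shows at side pixel (259,219), which is higher than the reported TCP projects. I'll work out the actual tip height.

Run:
```python
from h import *
def pr(f,P):
    q=np.load('pics/'+f+'.npz');p=q['K']@(np.linalg.inv(q['T'])@np.r_[P,1])[:3];return (p[:2]/p[2]).round(1)
for z in range(55,125,10): print(z,pr('w2',(503,192,z)),pr('s2',(495,192,z)))
for z in range(176,240,10): print(z,pr('w1',(503,188,z)))
for f in('w1','w2'):
  q=np.load('pics/'+f+'.npz');print(q['T'].round(2)[:3,3])
  print([ (v,w(f,251,v)) for v in range(212,262,6)])
```

```text
55 [259.3 206.8] [258.8 231. ]
65 [259.4 211.6] [258.8 227.9]
75 [259.5 216.7] [258.8 224.8]
85 [259.5 222.3] [258.8 221.6]
95 [259.6 228.6] [258.8 218.4]
105 [259.7 235.5] [258.8 215.2]
115 [259.8 243.2] [258.8 212. ]
176 [259.6 206.1]
186 [259.6 210.8]
196 [259.7 216. ]
206 [259.8 221.6]
216 [260.  227.9]
226 [260.1 234.8]
236 [260.2 242.5]
[570.03 189.94 391.45]
[(212, array([460.2, 195.6,  59. ])), (218, array([453.8, 195.6,  59.2])), (224, array([447.4, 195.5,  59.6])), (230, array([503.9, 192.8, 221.6])), (236, array([503.8, 192.6, 229.6])), (242, array([503.9, 192.5, 237.6])), (248, array([503.9, 192.4, 244.6])), (254, array([503.9, 192.2, 250.9])), (260, array([504.2, 192.1, 257.4]))]
[570.08 193.56 270.88]
[(212, array([500.8, 197.4,  59.3])), (218, array([496.8, 197.4,  59.5])), (224, array([492.9, 197.3,  60.5])), (230, array([504.4, 196.6, 100.8])), (236, array([504.5, 196.4, 109.4])), (242, array([504.6, 196.3, 117.3])), (248, array([504.5, 196.1, 124.1])), (254, array([504.6, 196. , 130.8])), (260, array([504.2, 195.9, 136. ]))]
```

The actual tip is about 36 mm above the reported TCP, and both cameras agree. I'll carry on down and feel for the lid.

```bash
python3 -m handwheel '0 0 -0.3 0 1;0 0 -0.25 0 1;0 0 -0.1 0 1;0 0 0 0 1;0 0 0 0 1;0 0 0 0 1'
```

```text
clock: 8.08
eef_pos: [495.1, 192.3, 29.8]
eef_rot: [-3.141, -0.0, 0.01]
wrist_force: [0.7, 0.0, 0.1]
finger_gap: 0.4
finger_force: 0.0
```

```bash
python3 - <<'E'
from h import *
snap('wrist','w3');print([ (v,w('w3',251,v)) for v in range(200,262,4)])
E
python3 -m handwheel '0 0 -0.05 0 1;0 0 0 0 1;0 0 0 0 1;0 0 0 0 1'
```

```text
[(200, array([516.6, 197. ,  59.6])), (204, array([514.3, 197. ,  59.8])), (208, array([511.9, 197. ,  59.8])), (212, array([509.5, 197. ,  59.8])), (216, array([507. , 197. ,  59.5])), (220, array([504.7, 197. ,  59.7])), (224, array([502.3, 197. ,  59.7])), (228, array([504.4, 196.7,  71.9])), (232, array([504.4, 196.6,  77.6])), (236, array([504.6, 196.5,  83.7])), (240, array([504.5, 196.4,  88.6])), (244, array([504.5, 196.3,  93.5])), (248, array([504.6, 196.2,  98.3])), (252, array([504.7, 196.1, 102.9])), (256, array([504.7, 196. , 107.1])), (260, array([504.7, 196. , 111. ]))]
clock: 8.47
eef_pos: [494.9, 192.2, 27.5]
eef_rot: [-3.142, -0.0, 0.01]
wrist_force: [0.2, -0.7, -0.5]
finger_gap: 0.3
finger_force: 0.0
```

```bash
python3 -m handwheel '0 0 -0.06 0 1;0 0 -0.05 0 1;0 0 0 0 1;0 0 0 0 1;0 0 0 0 1'
```

```text
clock: 8.88
eef_pos: [495.0, 192.2, 23.1]
eef_rot: [-3.142, -0.0, 0.01]
wrist_force: [-0.3, 0.2, 2.7]
finger_gap: 0.5
finger_force: 1.2
```

```bash
python3 -m handwheel '0 0 -0.02 0 1;0 0 0 0 1;0 0 0 0 1'
```

```text
clock: 9.13
eef_pos: [495.3, 192.2, 23.0]
eef_rot: [-3.141, -0.001, 0.01]
wrist_force: [-1.9, -1.7, 9.8]
finger_gap: 0.3
finger_force: 5.2
```

```bash
python3 -m handwheel '0 0 -0.02 0 1;0 0 0 0 1;0 0 0 0 1'
```

```text
clock: 9.38
eef_pos: [495.8, 192.3, 22.9]
eef_rot: [-3.141, -0.002, 0.01]
wrist_force: [-3.3, -2.8, 16.4]
finger_gap: 0.6
finger_force: 8.4
```

```bash
python3 -m handwheel '-0.05 0 0 0 1;-0.1 0 0 0 1;-0.1 0 0 0 1;-0.1 0 0 0 1;-0.1 0 0 0 1;0 0 0 0 1'
```

```text
clock: 9.88
eef_pos: [478.0, 192.4, 22.9]
eef_rot: [-3.141, -0.004, 0.01]
wrist_force: [-0.4, -2.7, 14.6]
finger_gap: 0.3
finger_force: 7.3
```

```bash
python3 -m handwheel '-0.12 0 0 0 1;-0.15 0 0 0 1;-0.15 0 0 0 1;-0.15 0 0 0 1;-0.15 0 0 0 1;0 0 0 0 1'
python3 - <<'E'
from h import *
snap('wrist','w4')
E
```

```text
clock: 10.38
eef_pos: [448.8, 192.5, 22.9]
eef_rot: [-3.141, -0.003, 0.01]
wrist_force: [-1.9, -2.0, 16.3]
finger_gap: 0.1
finger_force: 8.2
```

View pics/w4.png

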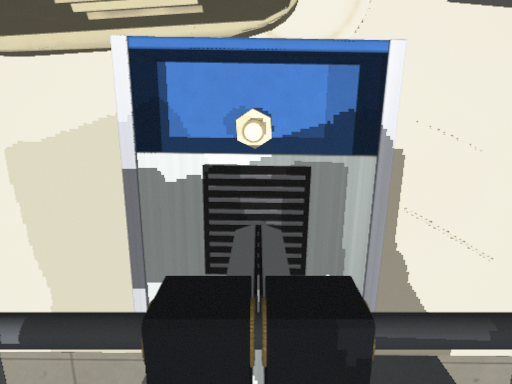

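The lid is drawn back, with its back edge at row 153. The union is visible at (254,130), with its flats facing left and right. I'll keep dragging to the stop.

```bash
python3 -m handwheel '-0.12 0 0 0 1;-0.15 0 0 0 1;-0.15 0 0 0 1;-0.15 0 0 0 1;-0.15 0 0 0 1;-0.1 0 0 0 1;-0.08 0 0 0 1;0 0 0 0 1;0 0 0 0 1'
python3 - <<'E'
from h import *
snap('wrist','w5')
g=cv2.cvtColor(np.load('pics/w5.npz')['p'],cv2.COLOR_RGB2GRAY);print(g[100:300:2,200])
print(w('w4',170,153,59), w('w4',254,124))
E
```

```text
clock: 11.18
eef_pos: [413.9, 192.8, 22.9]
eef_rot: [-3.14, -0.005, 0.01]
wrist_force: [2.6, 0.1, 13.1]
finger_gap: 0.1
finger_force: 6.9
[124 123 123 124 122 124 122 122 123 122 121 119 121 122 109  53  50  47
  31  28  31 151 247 247 247 247 247 247 247 247 246 247 247 247 246 246
 246 246 246 232 129 129 127 128 126 128 124 127 124 128 126 126 126 126
 124 124 125 123 124 126 125 124 124 125 123 122 123 122 124 123 123 122
 122 121 122 123 122 121 121 121 120 122 123 120 121 121 121 122  24  22
  21  19  19  16  22  22  24  18  21  18]
[497.4 239.9  59. ] [512.4 195.9  51.9]
```

View pics/w5.png

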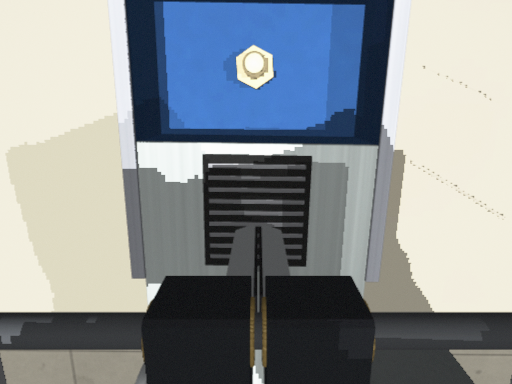

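The compartment is fully visible, and the union is at (255,67). The pad spans rows 155–267.

Run:
```python
from h import *
for a in [(258,155),(258,267),(170,142)]: print(a,w('w5',*a,59))
for z in (53,45,29): print(z,w('w5',254,63,z),w('w5',255,67,z))
print('hex corners z21',[w('w5',*a,29) for a in [(255,45),(274,56),(274,79),(255,89),(236,79),(236,56)]])
```

```text
(258, 155) [461.8 193.9  59. ]
(258, 267) [397.1 193.2  59. ]
(170, 142) [468.1 239.9  59. ]
53 [508.  196.4  53. ] [506.1 195.8  53. ]
45 [508.8 196.5  45. ] [506.8 195.9  45. ]
29 [510.5 196.7  29. ] [508.4 196.1  29. ]
hex corners z21 [array([520.2, 196.2,  29. ]), array([514.4, 185.3,  29. ]), array([501.9, 185. ,  29. ]), array([496.2, 196. ,  29. ]), array([501.7, 207.1,  29. ]), array([514.2, 207. ,  29. ])]
```

```bash
python3 -m handwheel '-0.06 0 0 0 1;-0.08 0 0 0 1;-0.08 0 0 0 1;0 0 0 0 1;0 0 0 0 1'
python3 - <<'E'
from h import *
snap('wrist','w6');print(w('w6',258,155,59))
a=np.load('pics/w6.npz')['p'];g=cv2.cvtColor(a,cv2.COLOR_RGB2GRAY).astype(int);print(g[130:170,258],g[130:165:1,170])
E
```

```text
clock: 11.65
eef_pos: [405.3, 192.9, 22.9]
eef_rot: [-3.14, -0.005, 0.01]
wrist_force: [4.6, 0.3, 13.1]
finger_gap: 0.4
finger_force: 6.4
[453.2 193.9  59. ]
[253 253 253 252 253 253 253 249 200  53  55  51  53  52  52  53  55 104
 183 215 214 197 139  55  53  54  54  53  53  52  77 112 114 112 100  27
  30  34  32  32] [245 244 245 245 245 245 244 244 245 245 244 244 244 244 244 245 245 243
 244 244 244 243 243 244 243 243 244 244 244 244 244 244 243 244 243]
```

Run:
```python
from h import *
for f,c in (('w1',240),('w5',240),('w6',240)):
  g=cv2.cvtColor(np.load('pics/'+f+'.npz')['p'],cv2.COLOR_RGB2GRAY).astype(int)[100:205,c]
  v=100+np.argmax(g<80)-.5;print(f,v,w(f,c,v,59))
```

```text
w1 101.5 [569.  206.5  59. ]
w5 128.5 [475.4 203.3  59. ]
w6 115.5 [473.4 203.3  59. ]
```

The pad's back edge stayed at about 462 mm while the fingertip slipped over it, so the lid is at its stop (about 75 mm from the measured start). Next I'll lift and open the fingers.

```bash
python3 -m handwheel '0 0 0.1 0 1;0 0 0.4 0 1;0.3 0.02 0.8 0 0.4;0.7 0.03 0.5 0 0.4;0.8 0.03 0 0 0.4;0.6 0 0 0 0.4;0.1 0 0 0 0.4;0 0 0 0 0.4;0 0 0 0 0.4;0 0 0 0 0.4'
python3 - <<'E'
from h import *
snap('wrist','w7')
q=np.load('pics/t0.npz');d=q['d'];v,u=np.mgrid[:384,:512]
r=np.stack([u,v,np.ones_like(u)],-1)@np.linalg.inv(q['K']).T*d[...,None]
P=(r@q['T'][:3,:3].T+q['T'][:3,3]).reshape(-1,3)
m=(P[:,2]>90)&(P[:,0]<600)
for y in range(100,300,20):
  k=m&(abs(P[:,1]-y-10)<10); print(y,P[k,0].min().round() if k.any() else None)
E
```

```text
clock: 12.53
eef_pos: [502.2, 195.4, 93.2]
eef_rot: [3.141, 0.001, 0.01]
wrist_force: [0.7, -0.3, -0.8]
finger_gap: 50.4
finger_force: 0.0
100 124.0
120 None
140 None
160 575.0
180 569.0
200 565.0
220 564.0
240 562.0
260 563.0
280 562.0
```

View pics/w7.png

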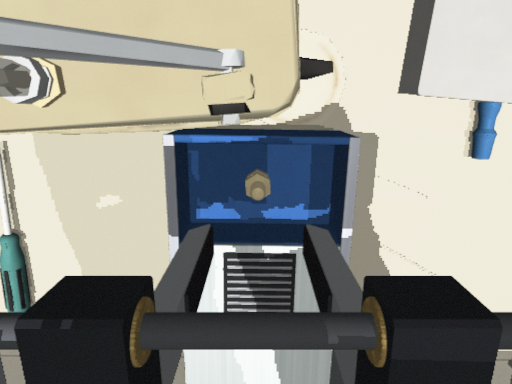

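The fingers straddle the union's y position, with the inner faces at columns 213 and 305. The union's hexagon is at (258,184) and the barb tip at (258,193). I'll check the tip height with the fingers open.

Run:
```python
from h import *
print(w('w7',258,185),w('w7',258,185,29),w('w7',258,193,53),w('w7',258,193))
print([(v,w('w7',325,v)) for v in range(222,250,4)],[(v,w('w7',192,v)) for v in range(222,250,4)])
```

```text
[514.4 196.1  48.5] [509.7 196.1  29. ] [509.1 196.1  53. ] [509.  196.1  52.4]
[(222, array([468.9, 132.9,   5.6])), (226, array([466.9, 133.7,  10.9])), (230, array([512.1, 160.6, 138.4])), (234, array([512.1, 161.7, 144.1])), (238, array([512.1, 162.8, 149.6])), (242, array([512.1, 163.7, 154.5])), (246, array([512.2, 164.6, 159.5]))] [(222, array([467.7, 257.5,   5.6])), (226, array([467.7, 255.5,  16.3])), (230, array([511.5, 231. , 138.8])), (234, array([511.4, 230.1, 144. ])), (238, array([511.4, 229.1, 149.3])), (242, array([511.8, 227.9, 155.3])), (246, array([511.4, 227.2, 159.2]))]
```

The offset is the same with the fingers open. I'll centre over the union and descend.

```bash
python3 -m handwheel '0.1 0.01 -0.4 0 0.4;0.08 0 -0.6 0 0.4;0 0 -0.6 0 0.4;0 0 -0.5 0 0.4;0 0 -0.3 0 0.4;0 0 -0.1 0 0.4;0 0 0 0 0.4;0 0 0 0 0.4'
```

```text
clock: 13.25
eef_pos: [510.9, 196.0, -5.5]
eef_rot: [-3.141, -0.001, 0.01]
wrist_force: [0.2, 0.6, 0.3]
finger_gap: 56.2
finger_force: 0.0
```

```bash
python3 -m handwheel '0 0 -0.25 0 0.4;0 0 -0.2 0 0.4;0 0 -0.1 0 0.4;0 0 0 0 0.4;0 0 0 0 0.4;0 0 0 0 0.4'
python3 - <<'E'
from h import *
snap('wrist','w8')
E
```

```text
clock: 13.75
eef_pos: [510.6, 195.8, -28.4]
eef_rot: [-3.142, -0.0, 0.01]
wrist_force: [-0.1, -0.9, 0.3]
finger_gap: 56.3
finger_force: 0.0
```

View pics/w8.png

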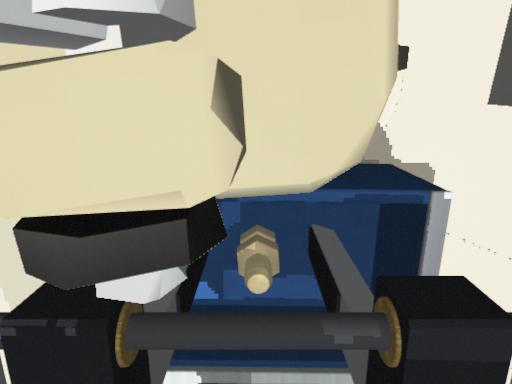

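The union at (258,255) stands centred between the fingers, so I'll close on it.

```bash
python3 -m handwheel '0 0 0 0 1;0 0 0 0 1;0 0 0 0 1;0 0 0 0 1;0 0 0 0 1;0 0 0 0 1;0 0 0 0 1;0 0 0 0 1' 25
```

```text
clock: 14.47
eef_pos: [510.5, 195.8, -28.5]
eef_rot: [-3.142, -0.0, 0.01]
wrist_force: [0.2, -0.5, 1.0]
finger_gap: 20.4
finger_force: 25.0
```

```bash
python3 -m handwheel '0 0 0.2 0 1;0 0 0.5 0 1;0 0 0.7 0 1;0 0 0.8 0 1;0 0 0.8 0 1;0 0 0.5 0 1;0 0 0 0 1;0 0 0 0 1;0 0 0 0 1'
python3 - <<'E'
from h import *
snap('wrist','w9');snap('side','s9')
a=cv2.imread('pics/w9.png')[150:350,130:390];b=cv2.imread('pics/s9.png')[160:260,200:330]
cv2.imwrite('pics/c9.png',np.hstack([cv2.resize(a,(400,308)),cv2.resize(b,(400,308),interpolation=cv2.INTER_CUBIC)]))
E
```

```text
clock: 15.22
eef_pos: [509.8, 195.6, 110.4]
eef_rot: [3.141, 0.002, 0.01]
wrist_force: [0.6, -0.3, -1.4]
finger_gap: 20.2
finger_force: 25.0
```

View pics/c9.png

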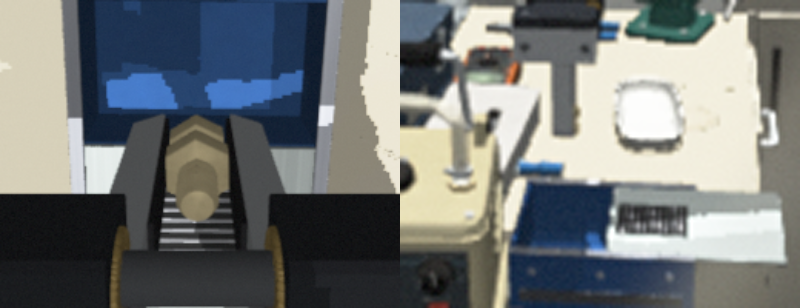

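The union is gripped upright between the fingers and the lid stays open. The tray centre is at about (446,-151).

```bash
python3 -m handwheel '-0.1 -0.5 0 0 1;-0.17 -0.9 0 0 1;-0.17 -0.95 0 0 1;-0.17 -0.95 0 0 1;-0.17 -0.95 0 0 1;-0.17 -0.95 0 0 1;-0.17 -0.95 0 0 1;-0.17 -0.95 0 0 1;-0.17 -0.9 0 0 1;-0.1 -0.6 0 0 1;0 0 0 0 1;0 0 0 0 1'
python3 - <<'E'
from h import *
snap('wrist','w10')
E
```

```text
clock: 16.32
eef_pos: [447.4, -148.9, 110.5]
eef_rot: [-3.141, 0.002, 0.008]
wrist_force: [0.4, 0.2, -0.7]
finger_gap: 20.0
finger_force: 25.0
```

View pics/w10.png

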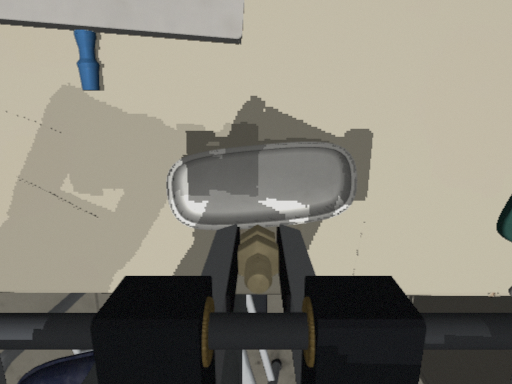

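The tray's outline spans (168–355, 143–229). I've now viewed 12 pictures, which is over the limit of 10, so from here I'll use numbers only.

```bash
python3 - <<'E'
from h import *
print(w('w10',262,186,18),w('w10',262,186))
E
python3 -m handwheel '0 -0.05 -0.6 0 1;0 0 -0.8 0 1;0 0 -0.8 0 1;0 0 -0.5 0 1;0 0 -0.3 0 1;0 0 -0.1 0 1;0 0 0 0 1;0 0 0 0 1;0 0 0 0 1'
```

```text
[ 447.  -151.9   18. ] [ 442.9 -152.1    1.3]
clock: 17.12
eef_pos: [448.7, -150.1, -11.6]
eef_rot: [3.141, -0.001, 0.011]
wrist_force: [-0.1, -0.2, -0.1]
finger_gap: 20.4
finger_force: 25.0
```

```bash
python3 -m handwheel '0 0 -0.2 0 1;0 0 -0.12 0 1;0 0 0 0 1;0 0 0 0 1;0 0 0 0 1;0 0 0 0 1'
```

```text
clock: 17.62
eef_pos: [448.2, -150.3, -25.2]
eef_rot: [3.142, -0.0, 0.01]
wrist_force: [0.4, 1.0, -1.9]
finger_gap: 20.6
finger_force: 25.0
```

```bash
python3 -m handwheel '0 0 -0.04 0 1;0 0 0 0 1;0 0 0 0 1;0 0 0 0 1'
```

```text
clock: 17.95
eef_pos: [448.1, -150.2, -26.9]
eef_rot: [-3.142, 0.0, 0.01]
wrist_force: [0.1, 0.4, -1.6]
finger_gap: 20.7
finger_force: 25.0
```

```bash
python3 -m handwheel '0 0 -0.03 0 1;0 0 0 0 1;0 0 0 0 1;0 0 0 0 1'
```

```text
clock: 18.28
eef_pos: [448.0, -150.2, -28.2]
eef_rot: [-3.142, 0.0, 0.01]
wrist_force: [-0.1, -0.3, -0.0]
finger_gap: 20.3
finger_force: 25.0
```

```bash
python3 -m handwheel '0 0 -0.025 0 1;0 0 0 0 1;0 0 0 0 1;0 0 0 0 1'
```

```text
clock: 18.62
eef_pos: [448.1, -150.2, -29.2]
eef_rot: [3.142, -0.0, 0.01]
wrist_force: [-0.4, -0.6, -0.1]
finger_gap: 20.4
finger_force: 25.0
```

```bash
python3 -m handwheel '0 0 -0.02 0 1;0 0 0 0 1;0 0 0 0 1;0 0 0 0 1'
```

```text
clock: 18.95
eef_pos: [448.1, -150.2, -29.9]
eef_rot: [-3.142, -0.0, 0.01]
wrist_force: [-0.4, 1.0, -0.9]
finger_gap: 20.4
finger_force: 25.0
```

```bash
python3 -m handwheel '0 0 -0.02 0 1;0 0 0 0 1;0 0 0 0 1;0 0 0 0 1'
```

```text
clock: 19.28
eef_pos: [448.0, -150.2, -30.7]
eef_rot: [-3.142, 0.0, 0.01]
wrist_force: [0.8, 0.3, -0.3]
finger_gap: 20.6
finger_force: 25.0
```

```bash
python3 -m handwheel '0 0 -0.02 0 1;0 0 0 0 1;0 0 0 0 1;0 0 0 0 1'
```

```text
clock: 19.62
eef_pos: [448.1, -150.2, -31.5]
eef_rot: [3.142, -0.0, 0.01]
wrist_force: [0.3, -0.8, -0.0]
finger_gap: 20.7
finger_force: 25.0
```

```bash
python3 -m handwheel '0 0 -0.02 0 1;0 0 0 0 1;0 0 0 0 1;0 0 0 0 1'
```

```text
clock: 19.95
eef_pos: [448.5, -150.3, -31.9]
eef_rot: [3.141, -0.001, 0.01]
wrist_force: [-1.2, -0.4, 5.0]
finger_gap: 20.5
finger_force: 25.0
```

```bash
python3 -m handwheel '0 0 -0.02 0 1;0 0 0 0 1;0 0 0 0 1;0 0 0 0 1'
```

```text
clock: 20.28
eef_pos: [448.8, -150.4, -32.1]
eef_rot: [3.141, -0.002, 0.01]
wrist_force: [-1.7, 2.7, 15.5]
finger_gap: 20.7
finger_force: 25.0
```

Contact is clear at 15 N, and the union's foot sits below the fingertips. I'll ease off, release and rise.

```bash
python3 -m handwheel '0 0 0.015 0 1;0 0 0 0 1;0 0 0 0 1'; python3 -m handwheel '0 0 0 0 0.7;0 0 0 0 0.55;0 0 0 0 0.55;0 0 0 0 0.55;0 0 0 0 0.55'; python3 -m handwheel '0 0 0.2 0 0.55;0 0 0.5 0 0.55;0 0 0.8 0 0.55;0 0 0.8 0 0.55;0 0 0.8 0 0.55;0 0 0.5 0 0.55;0 0 0 0 0.55;0 0 0 0 0.55;0 0 0 0 0.55'
python3 - <<'E'
from h import *
snap('wrist','w11');snap('top','t11')
for f,n in (('w11',1),):
  q=np.load('pics/w11.npz');d=q['d'];v,u=np.mgrid[:384,:512]
  r=np.stack([u,v,np.ones_like(u)],-1)@np.linalg.inv(q['K']).T*d[...,None]
  P=(r@q['T'][:3,:3].T+q['T'][:3,3]).reshape(-1,3)
  m=(d.ravel()>0)&(abs(P[:,0]-447)<30)&(abs(P[:,1]+151)<60)&(P[:,2]<75)
  for a,b in((8,20),(20,32),(32,45),(45,70)):
    k=m&(P[:,2]>a)&(P[:,2]<b);print(a,k.sum(),P[k].mean(0).round(1) if k.any() else '',P[k].max(0).round(1) if k.any() else '')
E
```

```text
clock: 20.53
eef_pos: [448.6, -150.4, -32.0]
eef_rot: [3.141, -0.001, 0.01]
wrist_force: [-0.9, 0.4, 8.1]
finger_gap: 20.4
finger_force: 25.0
clock: 20.95
eef_pos: [447.9, -150.2, -32.7]
eef_rot: [-3.141, 0.0, 0.01]
wrist_force: [-0.4, 0.3, -0.8]
finger_gap: 42.3
finger_force: 0.0
clock: 21.7
eef_pos: [447.6, -150.0, 110.9]
eef_rot: [-3.141, 0.001, 0.01]
wrist_force: [0.3, 0.0, -0.7]
finger_gap: 42.0
finger_force: 0.0
8 215 [ 447.9 -151.6   13.2] [477.  -91.   19.9]
20 272 [ 450.2 -149.3   27.8] [ 458.4 -139.4   31.9]
32 48 [ 451.1 -149.4   38.5] [ 452.9 -143.2   45. ]
45 158 [ 447.9 -149.4   48.1] [ 453.2 -143.4   50.3]
```

```bash
python3 -m handwheel '0 0 0 0 0.55;0 0 0 0 0.55'; python3 -c "
from cell import sign_off
print(sign_off())"
```

```text
clock: 21.97
eef_pos: [447.7, -150.1, 110.8]
eef_rot: [-3.141, 0.001, 0.01]
wrist_force: [-0.1, -0.0, -0.4]
finger_gap: 42.1
finger_force: 0.0
the job is handed in; nothing more can be done
None
```

The lid is open at its stop, the union stands upright and released near the tray's centre, and the job was handed in at about 22 s (no verdict came back); I viewed 12 pictures against the limit of 10.

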